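# Load a repaired bronze bell into the light-curing box

## Robot

A 6-joint arm with a two-finger parallel gripper is mounted at the origin on the work surface. World frame = base frame: x ahead of the robot, y to its left, z up, the work surface at z = 0. Lengths are in m, angles in rad, forces in N, time in s.
With the tool pointing down it reaches from about 0.35 to 0.775 m from the base axis. Payload 5.5 kg.
Tool frame: the origin (TCP) lies at the very end of the fingers, on their centre line; the grasp point (between the pads) lies 19 mm behind it; z points along the fingers, y is the line along which they close (so a half turn about z gives the same grasp; the last joint's range is limited). The gripper opens to 85 mm and grips with 20 to 120 N. Pads are 22 mm wide; open, the fingers measure 114 mm over their backs; the gripper's body (76 mm by 85 mm) begins 54 mm behind the grasp point. The pads swing forward as they close: fully open they stand 13 mm farther back than shut.
Start: joints at [-1.412, 0.313, 0.046, 1.304, 0, 1.431], TCP at [0.169, -0.55, 0.231] pointing down, gripper open.
Joint ranges: [-2.76, 2.76], [-0.86, 1.69], [-1.03, 1.26], [-2.2, 2.34], [-1.47, 1.5], [-3.14, 3.14]. Speed limits (rad/s): [2.57, 2.57, 3.14, 3.14, 3.14, 3.14].

## Interface

Orientations are given as a unit quaternion [w, x, y, z].
In Python, from workcell import get_state, read_camera, calibration, hand_in gives the robot as it stands.
- The arm moves only by the tool drive_tool, never from a script. Its argument "deltas" is a list that holds one entry, the list of rows, each a list of 7 numbers: the closure in counts, from 0 (fully open) to 255 (shut), then the shift along the tool's x, y, z in m, then the turn, a rotation vector about the tool's x, y, z in degrees. A call has 1 to 12 rows; each row is the pose to reach, as a shift and turn from the pose commanded when the call began, along the tool's axes at that moment; what a row does not reach only later rows make up. A row lasts 1/8 s, in which the tool goes at most 62.5 mm and 10.7 degrees, less where a joint would pass 70% of its speed; a pose out of reach is approached as far as the arm can. A call with a gripper value outside its range is refused whole. The fingers move at their own pace and stop on an object; "newtons" is the grip in N (left out, the last holds). Time passes only in rows, so rows that repeat a pose let the fingers close. It gives the time, the measured TCP pose, the force, the opening and the grip force at its end, in the units of the state.
- get_state(): the state, without advancing time (a new reading comes with each control period).
- read_camera(name): name is "scene" or "top"; returns (picture, depth): 384x512x3 uint8, red, green, blue; 384x512 float32, m along the optical axis (not along the pixel's ray), 0 where there is no reading.
- calibration(name): a dict with "mtx" (3x3 intrinsics, pixels), "k1" (the pictures are not rectified: a ray, as slopes to the right and down, at radius r is drawn at 1 + k1 r^2 times it, then the intrinsics apply), "world_from_camera" (4x4, takes a point from camera to world coordinates). Camera axes: x right, y up, looking along -z (the intrinsics and any distortion apply to the point x, -y, -z); pixel columns grow to the right and rows downward; lengths in m; the calibration is good to about 2 mm. A picture is of the moment at which its call begins. calibration takes no time and is no camera call.
- hand_in(): hands the job in; it is judged then, once.
The state is a dict: "clock": time; "joint_pos": joint angles; "qvel": joint speeds; "tau": joint torques, N m; "tcp_pos": TCP position; "orientation": TCP orientation; "wrist_force": force on the tool from outside, world axes, zero at the start; "ft_torque": the same for the moment, N m; "finger_gap": finger opening in m; "grip_force": force on a finger pad.
Only numpy, scipy, OpenCV 4.12 (cv2) and the standard library are available. Lean on these libraries where they do the work, as an engineer would, in place of code of your own. Each camera call takes 0.05 s, during which the arm holds its last target. There are 200 camera calls.

## Task

Press the front of the curing box's lid once to spring its touch latch, and when the lid has swung up stand the little bronze bell upright on the round plate inside, setting it down gently without letting it fall. Then swing the lid down and press it home until the latch catches and holds it shut by itself. Press gently both times, only as hard as the latch needs (the box and its lid must never feel more than 15 N), and leave the other things on the bench where they are.

Things in the scene. Friction and masses are not known exactly. Their poses are not given: they have to be found in the camera images.
- curing_box: Light-curing box, white, fixed: 210 mm deep (its x) x 200 wide (its y), rim 105 mm above the bench. Origin: centre of its underside; its x points from the front panel (display, dial) to the hinge side, z up. Chamber under the lid: 140 mm (x) x 170 mm (y) clear, centred, floor 35 mm above the bench. The lid covers the whole top.
- plate (a point): Centre of the top face of the round aluminium plate in the middle of the chamber: a fixed disc 90 mm in diameter, top 47 mm above the bench and 58 mm below the rim.
- lid (a joint): Lid angle about its hinge, rad: about 0.005 latched shut, 1.60 fully open (upright); pressed below latched it goes negative. White lid with an orange window, 200 mm wide, 14 mm thick. Freed, a spring swings it up by itself in about 2 s and holds it up; 2 to 5 N near its front edge, slowly, pushes it back down along its arc. It shuts only if its latch catches.
- lid_hinge (a point): Middle of the lid's hinge axis, which runs along the box's y, 88 mm behind the box's origin (+x) and 123 mm above the bench. The lid reaches from 4 to 195 mm from this axis; its outer face lies 8 mm beyond the axis (131 mm above the bench when shut; facing away from the robot when the lid is upright).
- lid_touch (a point): Touch spot, four fine ribs on the lid's outer face, 172 mm from the hinge, mid-width; moves with the lid. The push-push latch is under it. From latched it goes down under 2 to 5 N to a hard stop; how far differs from box to box, 4 to 10 mm. It trips only in the last 0.7 mm before the stop; let go there. Free lid: the same press catches it. A press that ends short changes nothing.
- bell: Small dull bronze bell standing on its mouth: 42 mm in diameter at the mouth, straight waist 30 to 31 mm in diameter from 11 to 30 mm above the mouth, 48 mm high with the loop on top, 60 to 130 g. Origin: centre of the mouth (underside), z up. Starts on the foam block, in one of three places there.
- foam_block: White foam work block, firm and fixed, 150 mm (its x) x 200 mm (its y) x 40 mm high. Origin: centre of its underside. It carries the bell, the bronze ring and the spindle whorl in a row along its y, 60 to 75 mm apart, in any order.
- bronze_ring: Bystander: flat bronze ring, 42 mm outside, 6 mm high, lying on the foam block. Origin: centre of its underside.
- spindle_whorl: Bystander: terracotta spindle whorl, 34 mm in diameter, 18 mm high, on the foam block. Origin: centre of its underside.
- scalpel: Bystander: steel scalpel 147 mm long and 8 mm thick lying on the bench along x between the box and the block. Origin: middle of its underside.
- stencil_brush: Bystander: brush lying along x at the left of the bench, in front of a block of burrs.
- resin_bottle: Bystander: amber bottle 42 mm in diameter, 95 mm high, standing behind. Origin: centre of its underside.
- pigment_jar: Bystander: glass jar 52 mm in diameter, 55 mm high, standing behind. Origin: centre of its underside.
Things that resemble listed ones, but are neither listed nor needed, are in the scene too. What is meant by the bell is not blue, and is the larger of those in its own colour.

How it is judged:
By the outcome, as a careful person would: the job done as asked, in the order asked, and still so for the second after the job is handed in, with the robot touching nothing.
It also fails if it takes over 72 s, if anything falls off the work surface, if the arm or the gripper's body presses on something with over 40 N, if the wrist force passes 120 N, or if a joint passes its speed limit or range.

## Working session

There is one attempt and no reset: what is moved stays moved. The work goes in short steps, Python scripts to look and compute and a tool call to move; the robot and the scene stay as the last step left them, time stands still between calls to the robot, and variables do not carry over. Pictures are saved under pics/ and viewed, at most 10 in all, crops included, and the job is handed in when it is done.

Besides the shell and the picture viewer there is one more tool, called after "Request:" by a JSON object that holds its "name" and its "arguments", one argument or row to a line. drive_tool: Moves the arm, as the interface text tells. Its arguments: {"type":"object","properties":{"deltas":{"type":"array","items":{"type":"array","items":{"type":"array","items":{"type":"number"}}}},"newtons":{"type":"number"}},"required":["deltas"]}

```bash
mkdir -p pics; cat > h.py <<'E'
import numpy as np, cv2
from workcell import get_state, read_camera, calibration, hand_in
def snap(name,save=None,crop=None,scale=1):
    p,d=read_camera(name)
    np.savez(f'last_{name}.npz',p=p,d=d)
    if save: put(p,save,crop,scale)
    return p,d
def put(p,save,crop=None,scale=1):
    q=p
    if crop: q=p[crop[1]:crop[3],crop[0]:crop[2]]
    cv2.imwrite('pics/'+save,cv2.cvtColor(cv2.resize(q,None,fx=scale,fy=scale,interpolation=cv2.INTER_CUBIC),cv2.COLOR_RGB2BGR))
def cloud(name,d):
    c=calibration(name);K=c['mtx'];h,w=d.shape
    u,v=np.meshgrid(np.arange(w),np.arange(h))
    pts=np.stack([u,v],-1).reshape(-1,1,2).astype(float)
    n=cv2.undistortPoints(pts,K,np.array([c['k1'],0,0,0,0.])).reshape(h,w,2)
    P=np.stack([n[...,0]*d,-n[...,1]*d,-d,np.ones_like(d)],-1)
    return (P@c['world_from_camera'].T)[...,:3]
E
python3 - <<'E'
from h import *
p,d=snap('top','t0.png',None,1.5); p2,d2=snap('scene','s0.png',None,1.5)
print(get_state())
for n in('top','scene'): print(calibration(n))
E
```

```text
{'clock': 0.1, 'joint_pos': array([-1.41161521e+00,  3.13937575e-01,  4.51187225e-02,  1.30359564e+00,
       -9.76895725e-06,  1.43117622e+00]), 'qvel': array([-1.66419393e-03, -2.45705360e-03,  3.18589376e-03,  4.02536222e-05,
        1.19676609e-03, -7.18812148e-04]), 'tau': array([ 3.30929281e-03, -4.81725597e+01,  2.99242795e+01,  1.27386680e-02,
       -5.04950390e-05, -2.89776885e-06]), 'tcp_pos': array([ 0.16917186, -0.54908943,  0.23050174]), 'orientation': array([-8.08994096e-04,  9.88860147e-01,  1.48845407e-01, -1.27973339e-05]), 'wrist_force': array([-0.06586175,  0.22341164,  0.36912106]), 'ft_torque': array([-0.05959423, -0.00701244,  0.04623614]), 'grip_force': 0.0, 'finger_gap': 0.08554127343635701}
{'mtx': array([[366.48969919,   0.        , 245.89660619],
       [  0.        , 366.48969919, 193.50800535],
       [  0.        ,   0.        ,   1.        ]]), 'k1': -0.029972790543881942, 'world_from_camera': array([[-0.00926746,  0.99731745, -0.07260873,  0.51988091],
       [-0.99965616, -0.00745902,  0.02513829,  0.04802408],
       [ 0.02452927,  0.07281673,  0.99704365,  1.10356203],
       [ 0.        ,  0.        ,  0.        ,  1.        ]])}
{'mtx': array([[352.86874355,   0.        , 258.18654174],
       [  0.        , 352.86874355, 193.4504743 ],
       [  0.        ,   0.        ,   1.        ]]), 'k1': -0.02169949743064014, 'world_from_camera': array([[ 0.28189868, -0.75417463,  0.59308832,  1.13143086],
       [ 0.95936476,  0.21361579, -0.1843571 , -0.11881235],
       [ 0.01234442,  0.62095806,  0.78374658,  0.80655937],
       [ 0.        ,  0.        ,  0.        ,  1.        ]])}
```

View pics/t0.png

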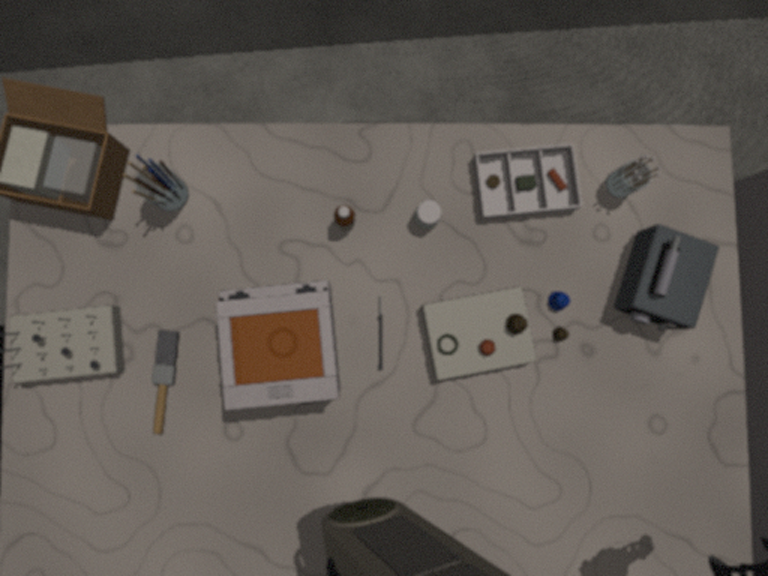

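View pics/s0.png

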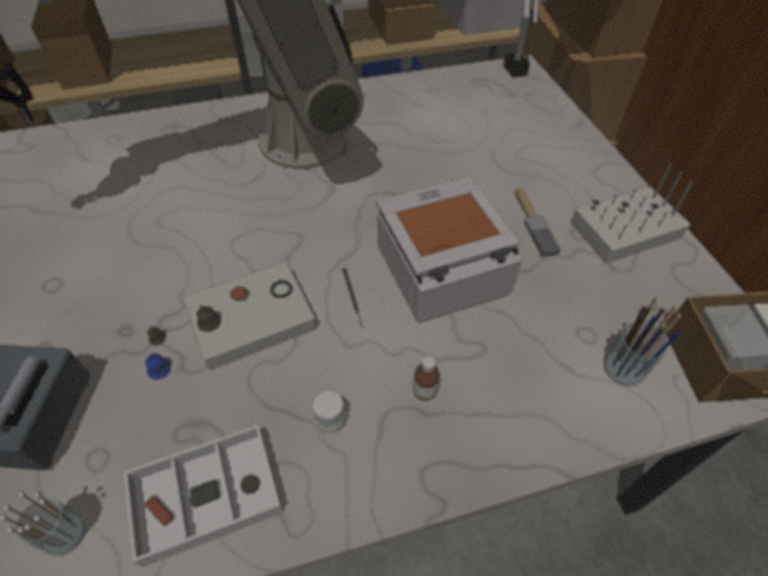

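Candidates for the bell in the top view (shown ×1.5): large bronze one on the foam (516,323), small bronze one on the bench (560,334), blue one (558,300), dark lump in the tray (493,182). I choose the one on the foam; the touch ribs are at (281,392). Close crop plus measurement next.

```bash
python3 - <<'E'
from h import *
z=np.load('last_top.npz');p,d=z['p'],z['d'];C=cloud('top',d)
s=np.load('last_scene.npz');ps,ds=s['p'],s['d'];S=cloud('scene',ds)
a=cv2.resize(p[185:265,275:385],None,fx=3.6,fy=3.6,interpolation=cv2.INTER_CUBIC)
b=cv2.resize(p[180:280,135:235],None,fx=3.6,fy=3.6,interpolation=cv2.INTER_CUBIC)
H=max(a.shape[0],b.shape[0]);f=lambda q:cv2.copyMakeBorder(q,0,H-q.shape[0],0,0,cv2.BORDER_CONSTANT)
put(np.hstack([f(a),f(b)]),'c1.png')
for n,P in(('top',C),('scene',S)):
    q=P.reshape(-1,3)
    m=(abs(q[:,2]-.131)<.012)&(q[:,0]>.3)&(q[:,0]<.75)&(q[:,1]>-.05)&(q[:,1]<.4)
    r=cv2.minAreaRect(q[m,:2].astype(np.float32)*1000);print(n,'lid',r,m.sum(),np.median(q[m,2]),cv2.boxPoints(r).round(0).tolist())
    # bell: in foam region above 0.058
    m=(q[:,2]>.062)&(q[:,2]<.1)&(q[:,0]>.35)&(q[:,0]<.75)&(q[:,1]>-.5)&(q[:,1]<-.1)
    print('bell',m.sum(),q[m].min(0),q[m].max(0),q[m].mean(0))
    m=(q[:,2]>.03)&(q[:,2]<.05)&(q[:,0]>.35)&(q[:,0]<.75)&(q[:,1]>-.45)&(q[:,1]<-.1)
    print('foam',cv2.minAreaRect(q[m,:2].astype(np.float32)*1000))
E
```

```text
top lid ((495.2273864746094, 188.04583740234375), (206.74407958984375, 198.97352600097656), 5.477378845214844) 5577 0.1308241301493399 [[383.0, 277.0], [402.0, 79.0], [608.0, 99.0], [589.0, 297.0]]
bell 483 [ 0.48134142 -0.49993272  0.06235665] [ 0.64630428 -0.19945385  0.09916612] [ 0.57534928 -0.44191507  0.08256299]
foam ((597.091552734375, -223.81661987304688), (305.2419738769531, 289.71551513671875), 9.465126991271973)
scene lid ((497.7471923828125, 189.55789184570312), (206.07090759277344, 201.2160186767578), 5.43418025970459) 3867 0.12850980784177712 [[386.0, 280.0], [405.0, 80.0], [610.0, 99.0], [591.0, 299.0]]
bell 658 [ 0.48614721 -0.49999757  0.06200972] [ 0.65412015 -0.2040683   0.09898978] [ 0.59108725 -0.44884548  0.08105817]
foam ((557.7816162109375, -201.13760375976562), (284.20050048828125, 301.4602966308594), 39.80279541015625)
```

View pics/c1.png

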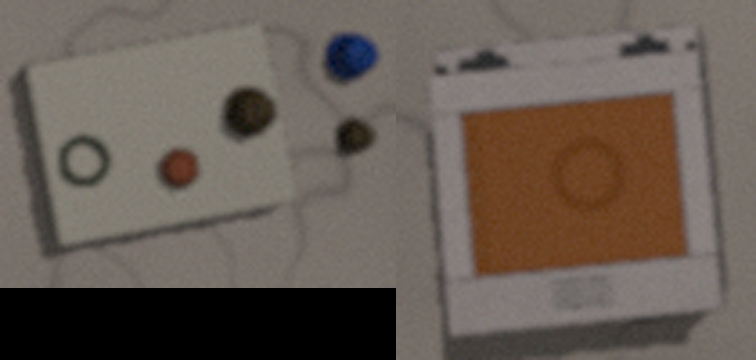

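The crop confirms it: the large bronze bell sits on the foam at crop (249,112), clearly bigger than the bronze one on the bench at (353,135). The ribs are at crop (583,293) near the lid's front edge.

```bash
cat >> h.py <<'E'
from scipy.spatial.transform import Rotation as R
def ori():
    w,x,y,z=get_state()['orientation'];return R.from_quat([x,y,z,w])
def delta(target,frm=None):
    s=get_state();return (ori().inv().apply(np.array(target)-(s['tcp_pos'] if frm is None else frm))*1000).round(1)
E
python3 - <<'E'
from h import *
C=cloud('top',np.load('last_top.npz')['d']);S=cloud('scene',np.load('last_scene.npz')['d'])
m=lambda u,v,k=2:np.median(C[v-k:v+k+1,u-k:u+k+1].reshape(-1,3),0).round(4)
print('touch',m(187,261),'whorl',m(325,232,1),'ring',m(298,230,0),'belltop px',m(344,216,1),'foam',m(310,220),'plate ring',m(int(135+(588-396)/3.6),int(180+173/3.6)))
for P in(C,S):
    q=P.reshape(-1,3);k=(q[:,2]>.055)&(q[:,2]<.1)&(abs(q[:,0]-.53)<.06)&(abs(q[:,1]+.19)<.07)
    print('bell',k.sum(),q[k].min(0).round(4),q[k].max(0).round(4),q[k].mean(0).round(4))
for t in([.45,-.2,.23],[.417,.181,.16]): print(delta(t))
E
```

```text
touch [0.4149 0.1791 0.1343] whorl [ 0.4841 -0.2035  0.0593] ring [ 0.49   -0.1292  0.039 ] belltop px [ 0.5289 -0.2542  0.0773] foam [ 0.5186 -0.1646  0.0419] plate ring [0.5006 0.1774 0.1284]
bell 122 [ 0.4726 -0.2589  0.055 ] [ 0.5434 -0.1893  0.0878] [ 0.5068 -0.2258  0.0649]
bell 111 [ 0.4817 -0.2596  0.055 ] [ 0.55   -0.1919  0.0871] [ 0.5215 -0.2343  0.0652]
[ 371.1 -251.     1. ]
[ 451.8 -624.7   71.6]
```

Request:
{"name": "drive_tool", "arguments": {
  "deltas": [
    [[255, 0.371, -0.251, 0.0, 0, 0, 0], [255, 0.371, -0.251, 0.0, 0, 0, 0], [255, 0.371, -0.251, 0.0, 0, 0, 0], [255, 0.371, -0.251, 0.0, 0, 0, 0], [255, 0.371, -0.251, 0.0, 0, 0, 0], [255, 0.371, -0.251, 0.0, 0, 0, 0], [255, 0.371, -0.251, 0.0, 0, 0, 0], [255, 0.451, -0.624, 0.05, 0, 0, 0], [255, 0.451, -0.624, 0.05, 0, 0, 0], [255, 0.451, -0.624, 0.05, 0, 0, 0], [255, 0.451, -0.624, 0.05, 0, 0, 0], [255, 0.451, -0.624, 0.05, 0, 0, 0]]
  ]
}}

```text
clock: 1.6
tcp_pos: [0.4215, 0.1025, 0.1911]
orientation: [0.0, 0.989, 0.149, 0.0]
wrist_force: [1.2, -1.0, 0.5]
finger_gap: -0.0001
grip_force: 0.0
```

Request:
{"name": "drive_tool", "arguments": {
  "deltas": [
    [[255, 0, 0, 0, 0, 0, 0], [255, 0, 0, 0, 0, 0, 0]]
  ]
}}

```text
clock: 1.85
tcp_pos: [0.4218, 0.1008, 0.1912]
orientation: [0.0, 0.989, 0.15, -0.0]
wrist_force: [-0.6, -1.1, 0.2]
finger_gap: 0.0001
grip_force: 0.0
```

```bash
python3 - <<'E'
from h import *
p,d=snap('top'); p2,d2=snap('scene','s1.png',(240,90,360,215),4.5)
s=get_state();print(s['clock'],s['tcp_pos'],s['wrist_force'],s['orientation'])
C=cloud('top',d);S=cloud('scene',d2)
for P in(C,S):
    q=P.reshape(-1,3)
    for lo,hi in((.06,.075),(.075,.1)):
        k=(q[:,2]>lo)&(q[:,2]<hi)&(abs(q[:,0]-.53)<.035)&(abs(q[:,1]+.254)<.035)
        print('bell',lo,k.sum(),q[k].min(0).round(4),q[k].max(0).round(4),q[k].mean(0).round(4))
print(delta([.416,.180,.14]))
E
```

```text
1.95 [0.42234994 0.09953537 0.19147756] [ 0.18029362  0.0548469  -0.62699313] [2.03453075e-04 9.88999667e-01 1.47917599e-01 3.23385179e-05]
bell 0.06 44 [ 0.5175 -0.276   0.0605] [ 0.5434 -0.2465  0.075 ] [ 0.531  -0.257   0.0707]
bell 0.075 52 [ 0.5176 -0.2715  0.0752] [ 0.5402 -0.2488  0.0885] [ 0.5298 -0.2609  0.0786]
bell 0.06 86 [ 0.5245 -0.2749  0.0603] [ 0.5496 -0.246   0.0749] [ 0.5408 -0.2594  0.0696]
bell 0.075 30 [ 0.5272 -0.2698  0.0752] [ 0.5478 -0.2522  0.09  ] [ 0.536  -0.2607  0.0792]
[ 17.5 -78.8  51.4]
```

View pics/s1.png

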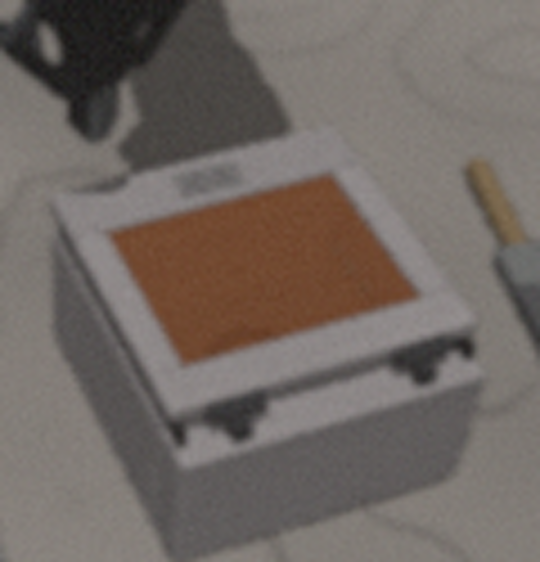

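The picture shows the closed fingers at (97,115), left of the box, with the ribs at (210,180) still to be reached. The lid is shut.

Request:
{"name": "drive_tool", "arguments": {
  "deltas": [
    [[255, 0.017, -0.079, 0.02, 0, 0, 0], [255, 0.017, -0.079, 0.02, 0, 0, 0], [255, 0.017, -0.079, 0.05, 0, 0, 0], [255, 0.017, -0.079, 0.05, 0, 0, 0], [255, 0.017, -0.079, 0.05, 0, 0, 0]]
  ]
}}

```text
clock: 2.58
tcp_pos: [0.4158, 0.18, 0.1421]
orientation: [0.0, 0.989, 0.148, 0.0]
wrist_force: [-0.4, 0.4, 0.2]
finger_gap: 0.0002
grip_force: 0.0
```

Request:
{"name": "drive_tool", "arguments": {
  "deltas": [
    [[255, 0, 0, 0.004, 0, 0, 0], [255, 0, 0, 0.008, 0, 0, 0], [255, 0, 0, 0.01, 0, 0, 0], [255, 0, 0, 0.011, 0, 0, 0], [255, 0, 0, 0.011, 0, 0, 0]]
  ]
}}

```text
clock: 3.2
tcp_pos: [0.4151, 0.181, 0.1305]
orientation: [0.0, 0.989, 0.149, 0.0]
wrist_force: [0.2, -0.6, 1.3]
finger_gap: 0.0001
grip_force: 0.9
```

Near contact. Down in half-millimetre rows, watching force.

Request:
{"name": "drive_tool", "arguments": {
  "deltas": [
    [[255, 0, 0, 0.001, 0, 0, 0], [255, 0, 0, 0.0015, 0, 0, 0], [255, 0, 0, 0.002, 0, 0, 0], [255, 0, 0, 0.002, 0, 0, 0]]
  ]
}}

```text
clock: 3.7
tcp_pos: [0.4151, 0.1811, 0.1284]
orientation: [0.0, 0.989, 0.149, 0.0]
wrist_force: [0.2, -1.7, 2.2]
finger_gap: -0.0001
grip_force: 0.9
```

Request:
{"name": "drive_tool", "arguments": {
  "deltas": [
    [[255, 0, 0, 0.0005, 0, 0, 0], [255, 0, 0, 0.001, 0, 0, 0], [255, 0, 0, 0.0015, 0, 0, 0], [255, 0, 0, 0.0015, 0, 0, 0]]
  ]
}}

```text
clock: 4.2
tcp_pos: [0.415, 0.1811, 0.1269]
orientation: [0.0, 0.989, 0.149, -0.0]
wrist_force: [0.0, -1.3, 2.2]
finger_gap: -0.0
grip_force: 0.9
```

Request:
{"name": "drive_tool", "arguments": {
  "deltas": [
    [[255, 0, 0, 0.0005, 0, 0, 0], [255, 0, 0, 0.0005, 0, 0, 0]]
  ]
}}

```text
clock: 4.45
tcp_pos: [0.415, 0.1811, 0.1264]
orientation: [0.0, 0.989, 0.149, -0.0]
wrist_force: [-0.1, -1.6, 1.4]
finger_gap: -0.0
grip_force: 0.9
```

Request:
{"name": "drive_tool", "arguments": {
  "deltas": [
    [[255, 0, 0, 0.0005, 0, 0, 0], [255, 0, 0, 0.0005, 0, 0, 0]]
  ]
}}

```text
clock: 4.7
tcp_pos: [0.415, 0.1811, 0.1259]
orientation: [0.0, 0.989, 0.149, -0.0]
wrist_force: [-0.4, -1.3, 2.8]
finger_gap: 0.0001
grip_force: 0.9
```

Request:
{"name": "drive_tool", "arguments": {
  "deltas": [
    [[255, 0, 0, 0.0005, 0, 0, 0], [255, 0, 0, 0.0005, 0, 0, 0]]
  ]
}}

```text
clock: 4.95
tcp_pos: [0.415, 0.1811, 0.1255]
orientation: [0.0, 0.989, 0.149, -0.0]
wrist_force: [-1.5, -0.7, 2.6]
finger_gap: -0.0001
grip_force: 1.4
```

Request:
{"name": "drive_tool", "arguments": {
  "deltas": [
    [[255, 0, 0, 0.0005, 0, 0, 0], [255, 0, 0, 0.0005, 0, 0, 0]]
  ]
}}

```text
clock: 5.2
tcp_pos: [0.415, 0.1811, 0.1249]
orientation: [0.0, 0.989, 0.149, 0.0]
wrist_force: [-0.5, -0.4, 1.1]
finger_gap: 0.0001
grip_force: 1.3
```

Request:
{"name": "drive_tool", "arguments": {
  "deltas": [
    [[255, 0, 0, 0.0005, 0, 0, 0], [255, 0, 0, 0.0005, 0, 0, 0]]
  ]
}}

```text
clock: 5.45
tcp_pos: [0.415, 0.1811, 0.1244]
orientation: [0.0, 0.989, 0.149, -0.0]
wrist_force: [-0.7, -1.3, 3.0]
finger_gap: -0.0001
grip_force: 1.4
```

Request:
{"name": "drive_tool", "arguments": {
  "deltas": [
    [[255, 0, 0, 0.0005, 0, 0, 0], [255, 0, 0, 0.0005, 0, 0, 0]]
  ]
}}

```text
clock: 5.7
tcp_pos: [0.415, 0.1811, 0.1239]
orientation: [0.0, 0.989, 0.149, -0.0]
wrist_force: [0.1, -2.2, 3.5]
finger_gap: 0.0001
grip_force: 1.4
```

Request:
{"name": "drive_tool", "arguments": {
  "deltas": [
    [[255, 0, 0, 0.0005, 0, 0, 0], [255, 0, 0, 0.0005, 0, 0, 0]]
  ]
}}

```text
clock: 5.95
tcp_pos: [0.415, 0.1811, 0.1234]
orientation: [0.0, 0.989, 0.149, -0.0]
wrist_force: [-1.6, -1.8, 2.2]
finger_gap: -0.0002
grip_force: 1.5
```

Request:
{"name": "drive_tool", "arguments": {
  "deltas": [
    [[255, 0, 0, 0.0005, 0, 0, 0], [255, 0, 0, 0.0005, 0, 0, 0]]
  ]
}}

```text
clock: 6.2
tcp_pos: [0.415, 0.1811, 0.1229]
orientation: [0.0, 0.989, 0.149, -0.0]
wrist_force: [-1.5, -1.2, 2.5]
finger_gap: 0.0001
grip_force: 1.7
```

Request:
{"name": "drive_tool", "arguments": {
  "deltas": [
    [[255, 0, 0, 0.0005, 0, 0, 0], [255, 0, 0, 0.0005, 0, 0, 0]]
  ]
}}

```text
clock: 6.45
tcp_pos: [0.415, 0.1811, 0.1227]
orientation: [0.0, 0.989, 0.149, 0.0]
wrist_force: [-2.8, -1.6, 6.3]
finger_gap: 0.0005
grip_force: 3.0
```

Force jumped to 6.3 N, so that is the hard stop. Release and swing clear towards the bell.

Request:
{"name": "drive_tool", "arguments": {
  "deltas": [
    [[255, -0.029, -0.009, -0.05, 0, 0, 0], [255, -0.046, 0.049, -0.08, 0, 0, 0], [255, -0.017, 0.2, -0.08, 0, 0, -10], [128, -0.017, 0.456, -0.08, 0, 0, -20], [60, -0.017, 0.456, -0.08, 0, 0, -30], [0, -0.017, 0.456, -0.08, 0, 0, -40], [0, -0.017, 0.456, -0.08, 0, 0, -50], [0, -0.017, 0.456, -0.08, 0, 0, -60], [0, -0.017, 0.456, -0.08, 0, 0, -70], [0, -0.017, 0.456, -0.08, 0, 0, -80], [0, -0.017, 0.456, -0.08, 0, 0, -83], [0, -0.017, 0.456, -0.08, 0, 0, -83]]
  ]
}}

```text
clock: 7.95
tcp_pos: [0.5331, -0.2599, 0.2017]
orientation: [-0.0, 0.642, 0.766, 0.0]
wrist_force: [-0.7, 0.9, 0.9]
finger_gap: 0.0857
grip_force: 0.0
```

Request:
{"name": "drive_tool", "arguments": {
  "deltas": [
    [[0, 0, 0, 0, 0, 0, 0], [0, 0, 0, 0, 0, 0, 0]]
  ]
}}

```text
clock: 8.2
tcp_pos: [0.5331, -0.2593, 0.2025]
orientation: [0.0, 0.642, 0.767, 0.0]
wrist_force: [-0.3, 0.2, -0.0]
finger_gap: 0.0855
grip_force: 0.0
```

```bash
python3 - <<'E'
from h import *
p,d=snap('top'); p2,d2=snap('scene')
f=lambda q:cv2.resize(q,(390,400),interpolation=cv2.INTER_CUBIC)
put(np.hstack([f(p[165:295,135:265]),f(p2[90:250,100:360])]),'c2.png')
s=get_state();print(s['clock'],s['tcp_pos'],s['wrist_force'],s['joint_pos'])
S=cloud('scene',d2);C=cloud('top',d)
for P in(C,S):
    q=P.reshape(-1,3);k=(q[:,2]>.16)&(q[:,2]<.34)&(abs(q[:,0]-.58)<.07)&(abs(q[:,1]-.19)<.12)
    print('lid',k.sum(),q[k].min(0).round(3),q[k].max(0).round(3),np.median(q[k],0).round(3))
    k=(abs(q[:,2]-.047)<.008)&(abs(q[:,0]-.5)<.06)&(abs(q[:,1]-.19)<.06)
    print('plate',k.sum(),q[k].min(0).round(3),q[k].max(0).round(3),q[k].mean(0).round(3))
print(delta([.533,-.26,.1]),delta([.533,-.26,.043]))
E
```

```text
8.3 [ 0.53312973 -0.25942182  0.20264267] [-0.76529725  0.1920376   0.4621423 ] [-5.88196600e-01  3.56632669e-01  3.73842911e-02  1.25109716e+00
 -3.61810120e-05  8.05827193e-01]
lid 2034 [0.511 0.092 0.16 ] [0.591 0.293 0.314] [0.544 0.193 0.268]
plate 662 [0.441 0.132 0.039] [0.527 0.249 0.054] [0.49  0.187 0.048]
lid 4627 [0.519 0.093 0.16 ] [0.597 0.297 0.312] [0.558 0.189 0.243]Traceback (most recent call last):
  File "<stdin>", line 11, in <module>
    return umr_minimum(a, axis, None, out, keepdims, initial, where)
ValueError: zero-size array to reduction operation minimum which has no identity
```

View pics/c2.png

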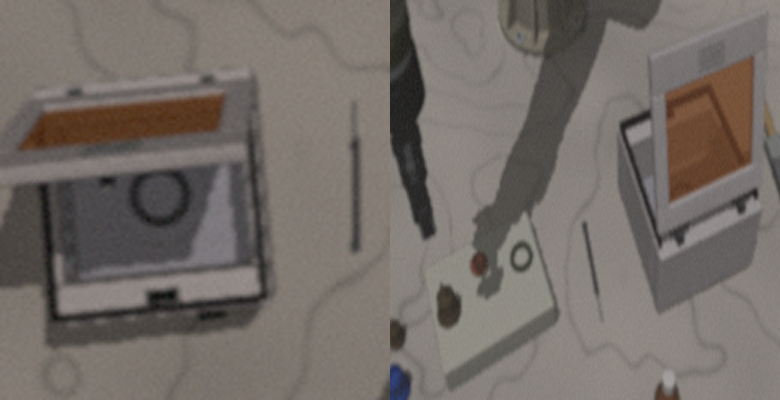

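The lid is nearly upright and the chamber open, with the plate ring at left crop (160,197). The bell still stands on the foam at right crop (447,305). Descend on the bell.

Request:
{"name": "drive_tool", "arguments": {
  "deltas": [
    [[0, -0.001, -0.002, 0.05, 0, 0, 0], [0, -0.001, -0.002, 0.09, 0, 0, 0], [0, -0.001, -0.002, 0.12, 0, 0, 0], [0, -0.001, -0.002, 0.14, 0, 0, 0], [0, -0.001, -0.002, 0.15, 0, 0, 0], [0, -0.001, -0.002, 0.159, 0, 0, 0], [0, -0.001, -0.002, 0.159, 0, 0, 0], [0, -0.001, -0.002, 0.159, 0, 0, 0]]
  ]
}}

```text
clock: 9.3
tcp_pos: [0.5317, -0.2614, 0.0443]
orientation: [0.001, 0.642, 0.767, 0.0]
wrist_force: [0.4, 0.5, 0.2]
finger_gap: 0.0853
grip_force: 0.0
```

```bash
python3 - <<'E'
from h import *
p,d=snap('top'); p2,d2=snap('scene','s3.png',(130,170,230,245),6)
s=get_state();print(s['clock'],s['tcp_pos'],s['wrist_force'])
S=cloud('scene',d2);C=cloud('top',d);q=C.reshape(-1,3)
print('ringcentre',C[227:232,186:191].reshape(-1,3).mean(0))
for P in(C,S):
    q=P.reshape(-1,3);k=(q[:,2]>.25)&(q[:,2]<.34)&(abs(q[:,0]-.58)<.07)&(abs(q[:,1]-.19)<.12)
    print('lid',k.sum(),q[k].min(0).round(3),q[k].max(0).round(3),np.median(q[k],0).round(3))
E
```

```text
9.4 [ 0.53173251 -0.26139754  0.04426121] [ 0.47810181 -0.37322222 -0.20947075]
ringcentre [0.49621854 0.18791906 0.04864809]
lid 854 [0.57  0.098 0.251] [0.609 0.296 0.323] [0.592 0.197 0.318]
lid 1969 [0.581 0.098 0.25 ] [0.614 0.297 0.32 ] [0.601 0.191 0.293]
```

View pics/s3.png

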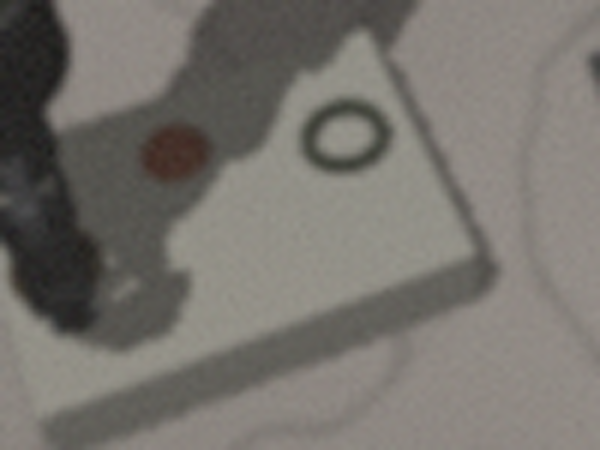

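The open gripper straddles the bell (fingers near (60,290)); whorl and ring are untouched, and the lid is upright. Close.

Request:
{"name": "drive_tool", "arguments": {
  "deltas": [
    [[120, 0, 0, 0, 0, 0, 0], [140, 0, 0, 0, 0, 0, 0], [160, 0, 0, 0, 0, 0, 0], [255, 0, 0, 0, 0, 0, 0], [255, 0, 0, 0, 0, 0, 0], [255, 0, 0, 0, 0, 0, 0]]
  ],
  "newtons": 25
}}

```text
clock: 10.15
tcp_pos: [0.5314, -0.2611, 0.0437]
orientation: [0.0, 0.642, 0.767, 0.0]
wrist_force: [-1.4, -0.5, 3.8]
finger_gap: 0.0355
grip_force: 22.0
```

The gap of 35.5 mm exceeds the waist's 31 mm, so the tips are on the flare of the mouth. Open a little, raise 7 mm, close again.

Request:
{"name": "drive_tool", "arguments": {
  "deltas": [
    [[110, 0, 0, 0, 0, 0, 0], [90, 0, 0, 0, 0, 0, 0], [90, 0, 0, -0.007, 0, 0, 0], [90, 0, 0, -0.007, 0, 0, 0], [140, 0, 0, -0.007, 0, 0, 0], [170, 0, 0, -0.007, 0, 0, 0], [255, 0, 0, -0.007, 0, 0, 0], [255, 0, 0, -0.007, 0, 0, 0], [255, 0, 0, -0.007, 0, 0, 0]]
  ],
  "newtons": 25
}}

```text
clock: 11.28
tcp_pos: [0.5314, -0.261, 0.0507]
orientation: [0.0, 0.642, 0.767, 0.0]
wrist_force: [-1.4, 1.7, 4.5]
finger_gap: 0.0294
grip_force: 25.2
```

Request:
{"name": "drive_tool", "arguments": {
  "deltas": [
    [[255, 0, 0, -0.005, 0, 0, 0], [255, 0, 0, -0.02, 0, 0, 0], [255, 0, 0, -0.05, 0, 0, 0], [255, 0, 0, -0.1, 0, 0, 0], [255, 0, 0, -0.1, 0, 0, 0], [255, 0, 0, -0.1, 0, 0, 0], [255, 0, 0, -0.1, 0, 0, 0]]
  ]
}}

```text
clock: 12.15
tcp_pos: [0.5303, -0.2605, 0.1491]
orientation: [-0.001, 0.642, 0.767, -0.0]
wrist_force: [-0.4, 0.9, -0.7]
finger_gap: 0.0298
grip_force: 25.0
```

```bash
python3 - <<'E'
from h import *
p,d=snap('top'); p2,d2=snap('scene','s4.png',(110,120,230,245),5)
s=get_state();print(s['clock'],s['tcp_pos'],s['wrist_force'],s['finger_gap'],s['grip_force'])
t=s['tcp_pos'];
print(delta([.498,.188,.155]),delta([.45,-.05,.16]))
S=cloud('scene',d2);q=S.reshape(-1,3);k=(np.hypot(q[:,0]-t[0],q[:,1]-t[1])<.045)&(q[:,2]>.09)&(q[:,2]<.19)
z=q[k,2];print(k.sum(),z.min(),np.percentile(z,[2,5,20]))
E
```

```text
12.25 [ 0.53042302 -0.26048517  0.14904853] [-0.22987598 -0.55917655 -1.41840462] 0.02935880127464632 24.981179715287
[447.2  46.9  -5.2] [221.4 -42.2 -10.5]
151 0.1372185311140227 [0.13852287 0.13959588 0.14154633]
```

View pics/s4.png

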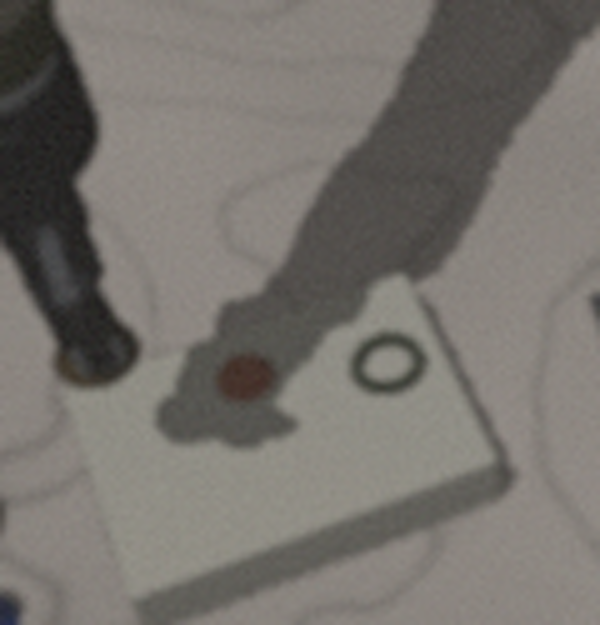

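The bell hangs upright in the gripper, its mouth at (97,370); the whorl and ring are undisturbed. Carry it over the plate.

Request:
{"name": "drive_tool", "arguments": {
  "deltas": [
    [[255, 0.02, 0.0, -0.01, 0, 0, 0], [255, 0.06, 0.0, -0.015, 0, 0, 0], [255, 0.11, 0.0, -0.015, 0, 0, 0], [255, 0.17, 0.0, -0.015, 0, 0, 0], [255, 0.23, 0.01, -0.015, 0, 0, 0], [255, 0.29, 0.02, -0.015, 0, 0, 0], [255, 0.35, 0.03, -0.015, 0, 0, 0], [255, 0.4, 0.04, -0.015, 0, 0, 0], [255, 0.435, 0.047, -0.015, 0, 0, 0], [255, 0.447, 0.047, -0.015, 0, 0, 0], [255, 0.447, 0.047, -0.015, 0, 0, 0], [255, 0.447, 0.047, -0.015, 0, 0, 0]]
  ]
}}

```text
clock: 13.75
tcp_pos: [0.4988, 0.1864, 0.1655]
orientation: [0.0, 0.642, 0.766, -0.0]
wrist_force: [-0.8, -0.5, -1.4]
finger_gap: 0.0299
grip_force: 25.0
```

Request:
{"name": "drive_tool", "arguments": {
  "deltas": [
    [[255, 0, 0, 0.03, 0, 0, 0], [255, 0, 0, 0.06, 0, 0, 0], [255, 0, 0, 0.08, 0, 0, 0], [255, 0, 0, 0.092, 0, 0, 0], [255, 0, 0, 0.098, 0, 0, 0], [255, 0, 0, 0.102, 0, 0, 0], [255, 0, 0, 0.102, 0, 0, 0], [255, 0, 0, 0.102, 0, 0, 0]]
  ]
}}

```text
clock: 14.75
tcp_pos: [0.4994, 0.1874, 0.064]
orientation: [0.0, 0.642, 0.767, 0.0]
wrist_force: [0.5, 0.6, -0.7]
finger_gap: 0.0295
grip_force: 25.0
```

Request:
{"name": "drive_tool", "arguments": {
  "deltas": [
    [[255, 0, 0, 0.001, 0, 0, 0], [255, 0, 0, 0.002, 0, 0, 0], [255, 0, 0, 0.003, 0, 0, 0], [255, 0, 0, 0.004, 0, 0, 0], [255, 0, 0, 0.004, 0, 0, 0]]
  ]
}}

```text
clock: 15.38
tcp_pos: [0.4988, 0.1873, 0.0593]
orientation: [-0.0, 0.642, 0.767, -0.0]
wrist_force: [-0.3, 0.1, -1.5]
finger_gap: 0.0295
grip_force: 25.0
```

Request:
{"name": "drive_tool", "arguments": {
  "deltas": [
    [[255, 0, 0, 0.0005, 0, 0, 0], [255, 0, 0, 0.001, 0, 0, 0], [255, 0, 0, 0.001, 0, 0, 0]]
  ]
}}

```text
clock: 15.75
tcp_pos: [0.4989, 0.1873, 0.0584]
orientation: [0.0, 0.642, 0.767, -0.0]
wrist_force: [-0.1, -0.6, -0.7]
finger_gap: 0.0295
grip_force: 25.0
```

Request:
{"name": "drive_tool", "arguments": {
  "deltas": [
    [[255, 0, 0, 0.0005, 0, 0, 0], [255, 0, 0, 0.0005, 0, 0, 0]]
  ]
}}

```text
clock: 16.0
tcp_pos: [0.4989, 0.1873, 0.0579]
orientation: [0.0, 0.642, 0.767, -0.0]
wrist_force: [-0.4, 0.7, -1.3]
finger_gap: 0.0298
grip_force: 25.0
```

Request:
{"name": "drive_tool", "arguments": {
  "deltas": [
    [[255, 0, 0, 0.0005, 0, 0, 0], [255, 0, 0, 0.0005, 0, 0, 0]]
  ]
}}

```text
clock: 16.25
tcp_pos: [0.499, 0.1873, 0.0577]
orientation: [0.0, 0.642, 0.767, 0.0]
wrist_force: [-1.7, 0.1, 1.6]
finger_gap: 0.0294
grip_force: 25.4
```

Request:
{"name": "drive_tool", "arguments": {
  "deltas": [
    [[255, 0, 0, 0.0004, 0, 0, 0], [255, 0, 0, 0.0004, 0, 0, 0]]
  ]
}}

```text
clock: 16.5
tcp_pos: [0.499, 0.1873, 0.0577]
orientation: [0.0, 0.642, 0.767, 0.0]
wrist_force: [-2.2, -1.1, 6.2]
finger_gap: 0.0293
grip_force: 25.8
```

Contact made. Ease back and release slowly.

Request:
{"name": "drive_tool", "arguments": {
  "deltas": [
    [[255, 0, 0, -0.0005, 0, 0, 0], [168, 0, 0, -0.0005, 0, 0, 0], [163, 0, 0, -0.0005, 0, 0, 0], [158, 0, 0, -0.0005, 0, 0, 0], [150, 0, 0, -0.0005, 0, 0, 0], [135, 0, 0, -0.0005, 0, 0, 0], [115, 0, 0, -0.0005, 0, 0, 0], [90, 0, 0, -0.0005, 0, 0, 0], [70, 0, 0, -0.0005, 0, 0, 0], [70, 0, 0, -0.0005, 0, 0, 0]]
  ]
}}

```text
clock: 17.75
tcp_pos: [0.499, 0.1873, 0.0575]
orientation: [0.0, 0.642, 0.767, -0.0]
wrist_force: [0.1, -0.8, -0.5]
finger_gap: 0.0617
grip_force: 0.0
```

Request:
{"name": "drive_tool", "arguments": {
  "deltas": [
    [[70, 0, 0, -0.005, 0, 0, 0], [70, 0, 0, -0.02, 0, 0, 0], [70, 0, 0, -0.05, 0, 0, 0], [70, 0, 0, -0.11, 0, 0, 0], [255, -0.06, -0.03, -0.17, 0, 0, 0], [255, -0.12, -0.05, -0.22, 0, 0, 0], [255, -0.18, -0.05, -0.27, 0, 0, 0], [255, -0.23, -0.05, -0.3, 0, 0, 0], [255, -0.23, -0.05, -0.3, 0, 0, 0], [255, -0.23, -0.05, -0.3, 0, 0, 0]]
  ]
}}

```text
clock: 19.0
tcp_pos: [0.4913, -0.0508, 0.361]
orientation: [0.003, 0.644, 0.765, 0.001]
wrist_force: [0.6, 0.0, -0.8]
finger_gap: -0.0001
grip_force: 0.0
```

```bash
python3 - <<'E'
from h import *
p,d=snap('top'); p2,d2=snap('scene')
f=lambda q:cv2.resize(q,(390,400),interpolation=cv2.INTER_CUBIC)
put(np.hstack([f(p[165:295,135:265]),f(p2[70:230,230:370])]),'c5.png')
s=get_state();print(s['clock'],s['tcp_pos'],s['wrist_force'],s['joint_pos'])
S=cloud('scene',d2);C=cloud('top',d)
q=C.reshape(-1,3);k=(q[:,2]>.06)&(q[:,2]<.1)&(np.hypot(q[:,0]-.498,q[:,1]-.188)<.05)
print('bell',k.sum(),q[k].min(0).round(3),q[k].max(0).round(3),q[k].mean(0).round(3))
k=(q[:,2]>.3)&(q[:,2]<.34)&(abs(q[:,0]-.59)<.04)&(abs(q[:,1]-.19)<.12)
for ysl in(.11,.15,.19,.23,.27):
    kk=k&(abs(q[:,1]-ysl)<.015);print('lid edge',ysl,q[kk].min(0).round(3),q[kk].max(0).round(3))
E
```

```text
19.1 [ 0.49002047 -0.04809095  0.3581934 ] [ 0.85835949  0.39634954 -0.49389996] [-2.61245558e-01  1.46083540e-01  1.39043640e-01  1.56271636e+00
  3.50756213e-04  1.13426811e+00]
bell 106 [0.482 0.171 0.06 ] [0.513 0.201 0.099] [0.499 0.185 0.081]
lid edge 0.11 [0.593 0.099 0.301] [0.609 0.125 0.321]
lid edge 0.15 [0.589 0.135 0.301] [0.605 0.165 0.323]
lid edge 0.19 [0.572 0.175 0.3  ] [0.601 0.205 0.323]
lid edge 0.23 [0.582 0.216 0.302] [0.597 0.245 0.322]
lid edge 0.27 [0.578 0.255 0.3  ] [0.595 0.285 0.322]
```

View pics/c5.png

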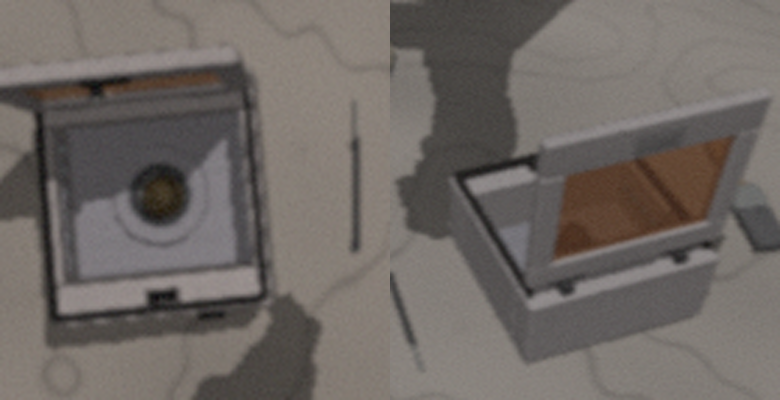

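The bell stands upright in the middle of the plate (left crop (160,195)); the lid is fully upright at (150,65). Next go round behind the lid.

Request:
{"name": "drive_tool", "arguments": {
  "deltas": [
    [[255, -0.01, 0.055, 0, 0, 0, 4.6], [255, -0.02, 0.11, 0, 0, 0, 4.6], [255, -0.029, 0.1625, 0, 0, 0, 4.6], [255, 0.03, 0.175, 0, 0, 0, 4.6], [255, 0.09, 0.19, 0, 0, 0, 4.6], [255, 0.15, 0.2, 0, 0, 0, 4.6], [255, 0.21, 0.206, 0, 0, 0, 4.6], [255, 0.2185, 0.206, 0, 0, 0, 4.6], [255, 0.2185, 0.206, 0, 0, 0, 4.6], [255, 0.2185, 0.206, 0.04, 0, 0, 4.6], [255, 0.2185, 0.206, 0.0725, 0, 0, 4.6], [255, 0.2185, 0.206, 0.0725, 0, 0, 4.6]]
  ]
}}

```text
clock: 20.6
tcp_pos: [0.6527, 0.2014, 0.2818]
orientation: [-0.002, 0.673, 0.74, -0.003]
wrist_force: [-0.3, 1.0, 0.8]
finger_gap: 0.0
grip_force: 0.0
```

Request:
{"name": "drive_tool", "arguments": {
  "deltas": [
    [[255, 0, 0, 0, 0, 0, 0], [255, 0, 0, 0, 0, 0, 0]]
  ]
}}

```text
clock: 20.85
tcp_pos: [0.6556, 0.203, 0.2873]
orientation: [0.001, 0.673, 0.74, 0.001]
wrist_force: [0.8, -0.4, 0.1]
finger_gap: -0.0001
grip_force: 0.0
```

Request:
{"name": "drive_tool", "arguments": {
  "deltas": [
    [[255, 0, -0.015, 0, 0, 0, 0], [255, 0, -0.03, 0, 0, 0, 0], [255, 0, -0.034, 0, 0, 0, 0], [255, 0, -0.036, 0, 0, 0, 0], [255, 0, -0.038, 0, 0, 0, 0], [255, 0, -0.04, 0, 0, 0, 0], [255, 0, -0.04, 0, 0, 0, 0]]
  ]
}}

```text
clock: 21.72
tcp_pos: [0.615, 0.1995, 0.2849]
orientation: [0.0, 0.672, 0.74, 0.0]
wrist_force: [0.4, 0.2, 0.3]
finger_gap: 0.0002
grip_force: 0.4
```

Request:
{"name": "drive_tool", "arguments": {
  "deltas": [
    [[255, 0, -0.002, 0, 0, 0, 0], [255, 0, -0.004, 0, 0, 0, 0], [255, 0, -0.006, 0, 0, 0, 0], [255, 0, -0.006, 0, 0, 0, 0]]
  ]
}}

```text
clock: 22.22
tcp_pos: [0.6085, 0.1989, 0.2851]
orientation: [0.0, 0.672, 0.74, -0.0]
wrist_force: [1.9, -0.4, 0.9]
finger_gap: 0.0002
grip_force: 0.4
```

```bash
python3 - <<'E'
import numpy as np
f=lambda t:np.array([-(162+20*np.clip((1.6-t)/1.5,0,1))*np.cos(t)+8*np.sin(t)+10,(162+20*np.clip((1.6-t)/1.5,0,1))*np.sin(t)+8*np.cos(t)])
ts=np.arange(1.6,.0,-.05);P=np.array([f(t) for t in ts])
for k in range(0,len(ts)-1,12):
    o=P[k];print(round(ts[k],2),[(round(float(ts[j]),2),*(P[j]-o).round(0).tolist()) for j in range(k+1,min(k+13,len(ts)))])
print(P.round(0)[::8])
E
```

```text
1.6 [(1.55, -8.0, 1.0), (1.5, -16.0, 2.0), (1.45, -25.0, 2.0), (1.4, -33.0, 2.0), (1.35, -41.0, 1.0), (1.3, -49.0, 0.0), (1.25, -58.0, -1.0), (1.2, -66.0, -3.0), (1.15, -74.0, -5.0), (1.1, -82.0, -8.0), (1.05, -90.0, -11.0), (1.0, -98.0, -14.0)]
1.0 [(0.95, -8.0, -4.0), (0.9, -15.0, -8.0), (0.85, -22.0, -13.0), (0.8, -29.0, -18.0), (0.75, -36.0, -23.0), (0.7, -43.0, -29.0), (0.65, -49.0, -35.0), (0.6, -55.0, -42.0), (0.55, -61.0, -49.0), (0.5, -66.0, -56.0), (0.45, -71.0, -63.0), (0.4, -76.0, -71.0)]
0.4 [(0.35, -4.0, -8.0), (0.3, -8.0, -16.0), (0.25, -12.0, -24.0), (0.2, -15.0, -33.0), (0.15, -17.0, -42.0), (0.1, -19.0, -51.0), (0.05, -21.0, -60.0)]
[[  23.  162.]
 [ -43.  159.]
 [-105.  129.]
 [-151.   77.]]
```

Request:
{"name": "drive_tool", "arguments": {
  "deltas": [
    [[255, 0, -0.003, 0, 0, 0, 0], [255, 0, -0.007, -0.001, 0, 0, 0], [255, 0, -0.011, -0.001, 0, 0, 0], [255, 0, -0.016, -0.002, 0, 0, 0], [255, 0, -0.02, -0.002, 0, 0, 0], [255, 0, -0.025, -0.002, 0, 0, 0]]
  ]
}}

```text
clock: 22.98
tcp_pos: [0.5836, 0.1965, 0.2871]
orientation: [0.0, 0.672, 0.74, 0.0]
wrist_force: [1.4, 0.1, -0.3]
finger_gap: -0.0002
grip_force: 0.5
```

Request:
{"name": "drive_tool", "arguments": {
  "deltas": [
    [[255, 0, -0.006, 0, 0, 0, 0], [255, 0, -0.012, 0.0005, 0, 0, 0], [255, 0, -0.018, 0.001, 0, 0, 0], [255, 0, -0.024, 0.002, 0, 0, 0], [255, 0, -0.03, 0.003, 0, 0, 0], [255, 0, -0.036, 0.004, 0, 0, 0], [255, 0, -0.042, 0.005, 0, 0, 0], [255, 0, -0.048, 0.007, 0, 0, 0], [255, 0, -0.054, 0.009, 0, 0, 0], [255, 0, -0.06, 0.011, 0, 0, 0], [255, 0, -0.065, 0.013, 0, 0, 0]]
  ]
}}

```text
clock: 24.35
tcp_pos: [0.5188, 0.1902, 0.2739]
orientation: [0.0, 0.672, 0.74, -0.0]
wrist_force: [1.4, -0.1, 0.1]
finger_gap: 0.0002
grip_force: 0.5
```

Request:
{"name": "drive_tool", "arguments": {
  "deltas": [
    [[255, 0, -0.005, 0.002, 0, 0, 0], [255, 0, -0.01, 0.004, 0, 0, 0], [255, 0, -0.016, 0.007, 0, 0, 0], [255, 0, -0.021, 0.01, 0, 0, 0], [255, 0, -0.026, 0.013, 0, 0, 0], [255, 0, -0.031, 0.017, 0, 0, 0], [255, 0, -0.037, 0.021, 0, 0, 0], [255, 0, -0.042, 0.025, 0, 0, 0], [255, 0, -0.047, 0.029, 0, 0, 0], [255, 0, -0.052, 0.033, 0, 0, 0], [255, 0, -0.057, 0.038, 0, 0, 0]]
  ]
}}

```text
clock: 25.72
tcp_pos: [0.4622, 0.1848, 0.2358]
orientation: [0.0, 0.672, 0.74, 0.0]
wrist_force: [2.3, 0.7, 0.5]
finger_gap: 0.0001
grip_force: 0.6
```

Request:
{"name": "drive_tool", "arguments": {
  "deltas": [
    [[255, 0, -0.004, 0.005, 0, 0, 0], [255, 0, -0.008, 0.0095, 0, 0, 0], [255, 0, -0.012, 0.014, 0, 0, 0], [255, 0, -0.015, 0.0185, 0, 0, 0], [255, 0, -0.0185, 0.023, 0, 0, 0], [255, 0, -0.022, 0.028, 0, 0, 0], [255, 0, -0.025, 0.033, 0, 0, 0], [255, 0, -0.028, 0.038, 0, 0, 0], [255, 0, -0.031, 0.044, 0, 0, 0], [255, 0, -0.033, 0.048, 0, 0, 0], [255, 0, -0.035, 0.052, 0, 0, 0]]
  ]
}}

```text
clock: 27.1
tcp_pos: [0.4275, 0.1814, 0.1838]
orientation: [0.0, 0.672, 0.74, -0.0]
wrist_force: [1.8, 0.4, 2.2]
finger_gap: 0.0002
grip_force: 0.7
```

Request:
{"name": "drive_tool", "arguments": {
  "deltas": [
    [[255, 0, -0.003, 0.005, 0, 0, 0], [255, 0, -0.005, 0.01, 0, 0, 0], [255, 0, -0.0065, 0.015, 0, 0, 0], [255, 0, -0.008, 0.02, 0, 0, 0], [255, 0, -0.009, 0.025, 0, 0, 0], [255, 0, -0.01, 0.03, 0, 0, 0], [255, 0, -0.011, 0.035, 0, 0, 0], [255, 0, -0.012, 0.039, 0, 0, 0], [255, 0, -0.013, 0.043, 0, 0, 0], [255, 0, -0.013, 0.046, 0, 0, 0], [255, 0, -0.013, 0.047, 0, 0, 0]]
  ]
}}

```text
clock: 28.48
tcp_pos: [0.4144, 0.1802, 0.1368]
orientation: [-0.0, 0.672, 0.74, -0.0]
wrist_force: [1.2, 0.4, 2.2]
finger_gap: 0.0
grip_force: 1.0
```

Request:
{"name": "drive_tool", "arguments": {
  "deltas": [
    [[255, 0, 0, 0.002, 0, 0, 0], [255, 0, 0, 0.004, 0, 0, 0], [255, 0, 0, 0.006, 0, 0, 0], [255, 0, 0, 0.0075, 0, 0, 0], [255, 0, 0, 0.009, 0, 0, 0], [255, 0, 0, 0.0105, 0, 0, 0], [255, 0, 0, 0.0115, 0, 0, 0], [255, 0, 0, 0.012, 0, 0, 0], [255, 0, 0, 0.012, 0, 0, 0]]
  ]
}}

```text
clock: 29.6
tcp_pos: [0.4146, 0.1801, 0.125]
orientation: [0.0, 0.672, 0.74, -0.0]
wrist_force: [-2.0, 0.8, 2.6]
finger_gap: 0.0001
grip_force: 1.0
```

Request:
{"name": "drive_tool", "arguments": {
  "deltas": [
    [[255, 0, 0, 0.0005, 0, 0, 0], [255, 0, 0, 0.001, 0, 0, 0], [255, 0, 0, 0.001, 0, 0, 0]]
  ]
}}

```text
clock: 29.98
tcp_pos: [0.4147, 0.1802, 0.124]
orientation: [0.0, 0.672, 0.74, -0.0]
wrist_force: [-1.3, -0.7, 1.1]
finger_gap: 0.0001
grip_force: 1.1
```

Request:
{"name": "drive_tool", "arguments": {
  "deltas": [
    [[255, 0, 0, 0.0005, 0, 0, 0], [255, 0, 0, 0.0005, 0, 0, 0]]
  ]
}}

```text
clock: 30.22
tcp_pos: [0.4147, 0.1802, 0.1235]
orientation: [0.0, 0.672, 0.74, -0.0]
wrist_force: [-1.0, 0.3, 2.1]
finger_gap: -0.0
grip_force: 1.1
```

Request:
{"name": "drive_tool", "arguments": {
  "deltas": [
    [[255, 0, 0, 0.0005, 0, 0, 0], [255, 0, 0, 0.0005, 0, 0, 0]]
  ]
}}

```text
clock: 30.48
tcp_pos: [0.4147, 0.1802, 0.123]
orientation: [0.0, 0.672, 0.74, -0.0]
wrist_force: [-2.3, -1.4, 1.0]
finger_gap: -0.0001
grip_force: 1.1
```

Request:
{"name": "drive_tool", "arguments": {
  "deltas": [
    [[255, 0, 0, 0.0004, 0, 0, 0], [255, 0, 0, 0.0004, 0, 0, 0]]
  ]
}}

```text
clock: 30.72
tcp_pos: [0.4147, 0.1802, 0.1227]
orientation: [0.0, 0.672, 0.74, 0.0]
wrist_force: [-1.3, -0.3, 4.4]
finger_gap: 0.0
grip_force: 1.9
```

Request:
{"name": "drive_tool", "arguments": {
  "deltas": [
    [[255, 0, 0, 0.0003, 0, 0, 0], [255, 0, 0, 0.0003, 0, 0, 0]]
  ]
}}

```text
clock: 30.98
tcp_pos: [0.4147, 0.1802, 0.1226]
orientation: [0.0, 0.672, 0.74, 0.0]
wrist_force: [-3.2, -0.9, 5.4]
finger_gap: -0.0
grip_force: 2.8
```

At the stop. Release slowly, feel whether the lid holds, then lift clear and look.

Request:
{"name": "drive_tool", "arguments": {
  "deltas": [
    [[255, 0, 0, -0.003, 0, 0, 0], [255, 0, 0, -0.006, 0, 0, 0], [255, 0, 0, -0.009, 0, 0, 0], [255, 0, 0, -0.012, 0, 0, 0], [255, 0, 0, -0.015, 0, 0, 0], [255, 0, 0, -0.015, 0, 0, 0]]
  ]
}}

```text
clock: 31.72
tcp_pos: [0.4149, 0.1802, 0.1375]
orientation: [0.0, 0.672, 0.74, 0.0]
wrist_force: [0.0, 0.2, 0.3]
finger_gap: -0.0002
grip_force: 0.0
```

Request:
{"name": "drive_tool", "arguments": {
  "deltas": [
    [[255, 0, 0, -0.03, 0, 0, 0], [255, -0.04, 0, -0.06, 0, 0, 0], [255, -0.1, 0, -0.09, 0, 0, 0], [255, -0.16, 0, -0.1, 0, 0, 0], [255, -0.22, 0, -0.1, 0, 0, 0], [255, -0.25, 0, -0.1, 0, 0, 0], [255, -0.25, 0, -0.1, 0, 0, 0], [255, -0.25, 0, -0.1, 0, 0, 0]]
  ]
}}

```text
clock: 32.72
tcp_pos: [0.4384, -0.0682, 0.2372]
orientation: [-0.0, 0.672, 0.74, 0.0]
wrist_force: [0.4, 0.9, -0.1]
finger_gap: -0.0
grip_force: 0.0
```

```bash
python3 - <<'E'
from h import *
p,d=snap('top'); p2,d2=snap('scene')
f=lambda q:cv2.resize(q,(390,400),interpolation=cv2.INTER_CUBIC)
put(np.hstack([f(p[165:295,135:265]),f(p2[70:250,120:370])]),'c6.png')
s=get_state();print(s['clock'],s['tcp_pos'],s['wrist_force'])
C=cloud('top',d);print('front',C[261-2:264,185:190].reshape(-1,3).mean(0))
E
```

```text
32.825 [ 0.43846466 -0.06763004  0.23727339] [-0.44190496 -0.84252786  0.54326209]
front [0.41477356 0.17922628 0.13329277]
```

View pics/c6.png

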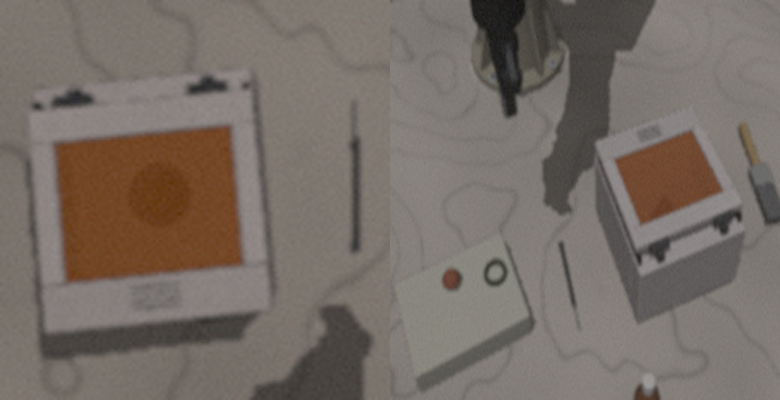

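The lid is shut and holds by itself, with the bell a dark disc through the window at (160,195). The ring, whorl and scalpel are unmoved.

```bash
python3 -c "from h import *; print(hand_in())"
```

```text
the job is handed in; nothing more can be done
None
```

I stood the bell upright on the plate and pressed the lid shut. It stayed latched after I let go, presses read at most about 7 N at the wrist, and I handed the job in at about 33 s.

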